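# Tip the steel bench block down against the bench stop

### The arm

A 7-joint arm with a two-finger parallel gripper is mounted at the origin on the work surface. World frame = base frame: x ahead of the robot, y to its left, z up, the work surface at z = 0. Lengths are in m, angles in rad, forces in N, time in s.
With the tool pointing down it reaches from about 0.425 to 0.925 m from the base axis. Payload 6.8 kg.
Tool frame: the origin (TCP) lies between the finger pads; the fingertips stand 17 mm ahead of it and the grasp point (between the pads) lies 2 mm behind it (robot.tip_extent is the distance from the TCP to the fingertips, in m); z points along the fingers, y is the direction in which the jaws open and shut (so a half turn about z gives the same grasp; the last joint's range is limited). The gripper opens to 85 mm and grips with 20 to 120 N. Pads are 22 mm wide; open, the fingers measure 114 mm over their backs; the gripper's body (76 mm by 85 mm) begins 54 mm behind the grasp point. The pads swing forward as they close: fully open they stand 13 mm farther back than shut.
Start: joints at [-1.434, 0.477, 0.022, 1.555, -0.011, 1.109, -0.083], TCP at [0.164, 0.655, 0.248] pointing down, gripper open.
Joint ranges: [-2.96, 2.96], [-0.34, 2.1], [-1.41, 1.46], [0.24, 2.44], [-1.37, 4.51], [0.17, 1.92], [-2.96, 2.96]. Speed limits (rad/s): [2.39, 2.39, 3.14, 3.14, 3.14, 3.14, 3.14].

### API

Orientations are given as [roll, pitch, yaw] about the fixed x, y, z axes, in that order (R = Rz(yaw) Ry(pitch) Rx(roll)).
In Python, from station import robot gives the robot as it stands. The module is installed in compiled form; this text tells all that it offers.
- The arm moves only by the tool jog_arm, never from a script. Its argument "targets" is text: rows parted by semicolons, each of 5 numbers parted by spaces: the opening, from -1 (shut) to 1 (fully open), then the shift along the tool's x, y, z in mm, then the turn about the tool's z in rad. In form: gripper dx dy dz yaw; .... A call has 1 to 12 rows; each row is the pose to reach, as a shift and turn from the pose commanded when the call began, along the tool's axes at that moment; what a row does not reach only later rows make up. A row lasts 1/10 s, in which the tool goes at most 50 mm and 8.59 degrees, less where a joint would pass 70% of its speed; a pose out of reach is approached as far as the arm can. A call with a gripper value outside its range is refused whole. The fingers move at their own pace and stop on an object; the grip force is fixed at half the most. Time passes only in rows, so rows that repeat a pose let the fingers close. It gives the time, the measured TCP pose, the force and the opening at its end, in the units of the state.
- robot.get_state(): the state, without advancing time (a new reading comes with each control period).
- robot.capture(name): name is "scene" or "side" or "wrist"; returns a dict with "image" (420x560x3 uint8, red, green, blue), "K" (3x3 intrinsics, pixels), "k1" (the pictures are not rectified: a ray, as slopes to the right and down, at radius r is drawn at 1 + k1 r^2 times it, then the intrinsics apply), "camera_from_world" (4x4, takes a point from world to camera coordinates). Camera axes: x right, y up, looking along -z (the intrinsics and any distortion apply to the point x, -y, -z); pixel columns grow to the right and rows downward; lengths in m; the calibration is good to about 2 mm. A picture is of the moment at which its call begins. There is no depth.
- robot.finish_job(): hands the job in, once; it reports no verdict.
Trained networks look in the newest picture that a camera, given by its name, has taken for a name from the list of things; names that differ only in an ending like _2 or _b are one class to them, and where a whole thing is asked for, a point or a joint stands for the part that bears it (a point fixed in the world has none). Each returns a list of dicts, best first, with "conf" (0 to 1); they miss things now and then, are a little off and sometimes report something else, mostly with a low value. They report only what shows in the picture. A call takes as long as a camera call. They do not tell look-alikes from the thing itself.
- robot.spot_in(camera, label): "point" ([column, row] in pixels, amid what is visible of it).
The state is a dict: "time_s": time; "q": joint angles; "joint_velocities": joint speeds; "joint_torque": joint torques, N m; "position": TCP position; "tcp_rot": TCP orientation; "force": force on the tool from outside, world axes, zero at the start; "wrist_torque": the same for the moment, N m; "width": opening from 0.0 (shut) to 1.0 (fully open).
Only numpy, scipy, OpenCV 4.12 (cv2) and the standard library are available. Lean on these libraries where they do the work, as an engineer would, in place of code of your own. Each camera call takes 0.05 s, during which the arm holds its last target. There are 200 camera calls.

### The job

Take the steel bench block with the blue end (not the brass one, which stays where it lies) to the low wooden stop on the mat. Rest the bottom edge of its blue end on the mat first, close up against the stop and centred on the white mark, with the block held clearly tilted, and pause there for a moment. Then pivot the block down about that edge until it lies flat and square to the stop, without letting it fall, and let go.

Things in the scene. Friction and masses are not known exactly. Their poses are not given: they have to be found in the camera images.
- block: Steel bench block, a plain slab 100 mm long (its x) by 50 mm wide (its y) by 18 mm thick (its z), about 0.7 kg, bright steel with the last 20 mm of its +x end painted blue. It lies flat on the mat. Origin: centre of the underside; z is up through the slab. At the start the blue end points away from the robot, within about 30 degrees.
- block_edge (a point): Middle of the bottom edge of the block's blue end: 50 mm along +x from the block's origin, on the underside. Same axes as the block.
- stop: Low dark wooden strip fixed to the bench, 160 mm long (its y), 30 mm deep (its x) and 12 mm high, with a white line across the top at mid-length. Origin: at mat level, at mid-length of the upright face that looks to the robot side; +x points from that face into the wood (away from the robot), so the block belongs on the -x side with its blue end at the face. Turned up to about 17 degrees either way.
- brass_block: Bystander to be left alone: brass slab of the same size (100 x 50 x 18 mm), all brass, no blue end. Origin: centre of the underside, x along its length. It may lie on either side.
Not all that is in view belongs to the job. Of the things shaped like the block, the steel one is meant. There is more than one size of the stop; the job needs the larger.

How it is judged:
By the outcome, as a careful person would: the job done as asked, in the order asked, and still so for the second after the job is handed in, with the robot touching nothing.
It also fails if it takes over 38 s, if anything falls off the work surface, if the arm or the gripper's body presses on something with over 40 N, if the wrist force passes 120 N, or if a joint passes its speed limit or range.

## Working session

There is one attempt and no reset: what is moved stays moved. The work goes in short steps, Python scripts to look and compute and a tool call to move; the robot and the scene stay as the last step left them, time stands still between calls to the robot, and variables do not carry over. Pictures are saved under pics/ and viewed, about 8 in all and at most 12, crops included, and the job is handed in when it is done.

Besides the shell and the picture viewer there is one more tool, called after "Call:" in YAML: its name, and indented under it one key for each argument. jog_arm: Moves the arm, as the interface text tells. Its arguments: {"type":"object","properties":{"targets":{"type":"string"}},"required":["targets"]}

```bash
mkdir -p pics; ls; cat > h.py <<'E'
import numpy as np,cv2,json
from station import robot
def ray(c,px):
    K=c["K"];u=(px[0]-K[0,2])/K[0,0];v=(px[1]-K[1,2])/K[1,1]
    d=np.array([u,v]);p=d.copy()
    for _ in range(30): p=d/(1+c["k1"]*(p@p))
    M=np.array(c["camera_from_world"]);R=M[:3,:3];t=M[:3,3]
    return -R.T@t, R.T@np.array([p[0],-p[1],-1.])
def onz(c,px,z=0.):
    o,d=ray(c,px);return o+d*(z-o[2])/d[2]
def proj(c,P):
    M=np.array(c["camera_from_world"]);q=M[:3,:3]@np.asarray(P,float)+M[:3,3]
    p=np.array([q[0],-q[1]])/-q[2];p=p*(1+c["k1"]*(p@p));K=c["K"]
    return np.array([K[0,0]*p[0]+K[0,2],K[1,1]*p[1]+K[1,2]])
def cap(n,save=None):
    c=robot.capture(n);c["K"]=np.array(c["K"])
    if save: cv2.imwrite("pics/"+save+".png",c["image"][:,:,::-1])
    return c
E
python3 - <<'E'
from h import *
import pickle
for n in("scene","side"):
    c=cap(n,n+"0");pickle.dump(c,open(n+".pkl","wb"))
    o,d=ray(c,(280,210));print(n,o,d)
    for l in("block","stop","brass_block"):
        print(l,[(np.round(r["point"]),round(r["conf"],2),onz(c,r["point"],.01).round(3)) for r in robot.spot_in(n,l)])
print(robot.get_state())
a=[cv2.imread(f"pics/{n}0.png") for n in("scene","side")]
E
```

```text
pics
scene [1.13196146 0.52859355 0.76028956] [-0.54094879 -0.50634245 -0.67162066]
block [(array([245., 161.]), 0.98, array([ 0.457, -0.225,  0.01 ])), (array([281., 129.]), 0.56, array([ 0.291, -0.258,  0.01 ]))]
stop [(array([240., 250.]), 0.71, array([ 0.671, -0.011,  0.01 ])), (array([214., 297.]), 0.61, array([0.789, 0.041, 0.01 ]))]
brass_block [(array([373., 263.]), 0.86, array([0.511, 0.205, 0.01 ]))]
side [0.25085005 0.69099181 0.58560609] [ 0.33058198 -0.74679695 -0.57708486]
block [(array([424., 189.]), 0.86, array([ 0.292, -0.266,  0.01 ])), (array([356., 182.]), 0.85, array([ 0.453, -0.237,  0.01 ]))]
stop [(array([180., 214.]), 0.73, array([0.784, 0.047, 0.01 ])), (array([232., 213.]), 0.56, array([ 0.676, -0.002,  0.01 ]))]
brass_block [(array([259., 298.]), 0.67, array([0.507, 0.209, 0.01 ]))]
{'time_s': 0.4, 'q': array([-1.4341288 ,  0.47712329,  0.02239857,  1.55552803, -0.01153277,
        1.10932577, -0.08311282]), 'joint_velocities': array([ 4.92400924e-04, -2.02399168e-03, -7.34414524e-04, -1.81772340e-03,
       -1.09345492e-03,  9.10083108e-05,  2.49043638e-04]), 'joint_torque': array([-1.73675653e-03, -5.95631433e+01,  1.60365924e+00, -2.81119466e+01,
        1.22842772e-02,  3.91024339e-03, -1.22204403e-05]), 'position': array([0.16354929, 0.65482105, 0.24817098]), 'tcp_rot': array([-3.14133446e+00, -1.83793791e-05,  2.89677656e+00]), 'force': array([0.18583891, 0.67927692, 0.00146783]), 'wrist_torque': array([-0.01247879,  0.01196138,  0.00876751]), 'width': 1.0013085700611284}
```

View pics/scene0.png

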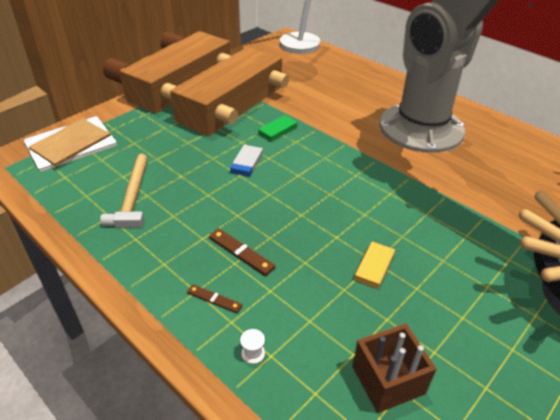

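View pics/side0.png

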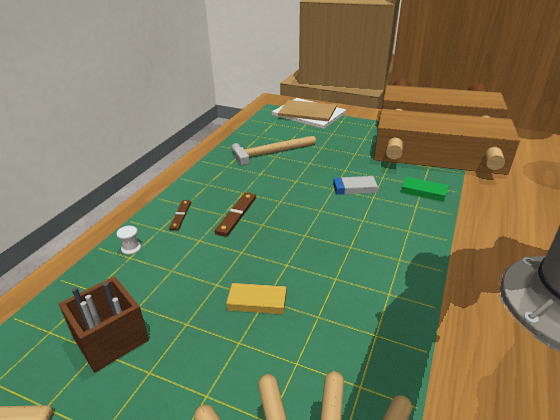

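```bash
python3 - <<'E'
from h import *
import pickle
c=pickle.load(open("scene.pkl","rb"))
a=c["image"][140:285,190:290,::-1]
s=pickle.load(open("side.pkl","rb"));b=s["image"][165:245,210:385,::-1]
a=cv2.resize(a,None,fx=4,fy=4,interpolation=2);b=cv2.resize(b,None,fx=2.2,fy=2.2,interpolation=2)
im=np.zeros((580,800,3),np.uint8);im[:580,:400]=a;im[:b.shape[0],405:405+b.shape[1]]=b
cv2.imwrite("pics/crop.png",im)
E
```

```text
(no output)
```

View pics/crop.png

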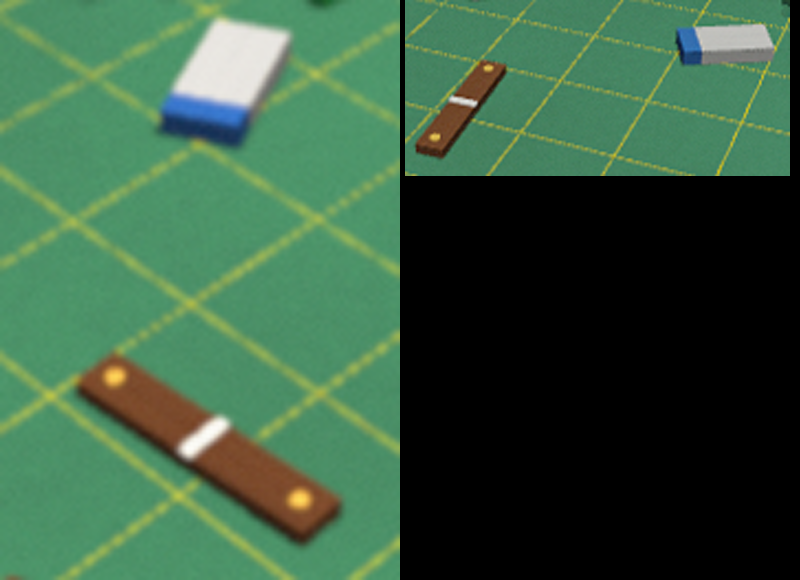

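```bash
python3 - <<'E'
from h import *
import pickle
c=pickle.load(open("scene.pkl","rb"));s=pickle.load(open("side.pkl","rb"))
f=lambda c,l,z:np.array([onz(c,p,z)[:2] for p in l])
def rep(n,a):print(n,a.round(4).tolist(),"mean",a.mean(0).round(4))
b=f(c,[(245,145),(262.5,148.2),(252,166.2),(232,164.2)],.018);rep("block",b)
d=b[2:].mean(0)-b[:2].mean(0);print(np.hypot(*d),np.arctan2(d[1],d[0]))
t=f(c,[(219.5,228.2),(275,266.2),(265,272.5),(210,235)],.012);rep("stop",t)
d=t[[1,2]].mean(0)-t[[0,3]].mean(0);print(np.hypot(*d),np.arctan2(-d[0],d[1]))
p=lambda x,y:(210+(x-405)/2.2,165+y/2.2)
b=f(s,[p(695,27),p(768,24),p(775,47),p(701,52)],.018)
b=f(s,[p(768,24),p(774,46),p(700,51),p(678,29)],.018);rep("block",b);d=b[2:].mean(0)-b[:2].mean(0);print(np.hypot(*d),np.arctan2(d[1],d[0]))
t=f(s,[p(481,61),p(506,67),p(443,151),p(417,147)],.012);rep("stop",t)
d=t[2:].mean(0)-t[:2].mean(0);print(np.hypot(*d),np.arctan2(-d[0],d[1]))
E
```

```text
block [[0.4179, -0.2654], [0.3965, -0.2236], [0.4673, -0.1884], [0.4958, -0.2289]] mean [ 0.4444 -0.2266]
0.08253533599904783 0.4495967699428149
stop [[0.6604, -0.0876], [0.6551, 0.071], [0.6803, 0.0684], [0.6877, -0.0864]] mean [ 0.6709 -0.0087]
0.1568375894213198 0.04036502488453515
block [[0.414, -0.2701], [0.3969, -0.2261], [0.4691, -0.1857], [0.5055, -0.2212]] mean [ 0.4464 -0.2258]
0.09322159088971084 0.49921603576748824
stop [[0.6871, -0.0851], [0.6565, -0.0847], [0.6483, 0.0704], [0.6746, 0.0745]] mean [ 0.6666 -0.0062]
0.15773533139225787 0.06557765070849844
```

```bash
cat >> h.py <<'E'
from scipy.spatial.transform import Rotation as Ro
def to_tool(P,yaw=None):
    s=robot.get_state();R=Ro.from_euler("xyz",s["tcp_rot"])
    d=R.inv().apply(np.array(P)-s["position"])*1000
    t=0 if yaw is None else -(yaw-s["tcp_rot"][2]);t=(t+np.pi)%(2*np.pi)-np.pi
    print("tool mm",d.round(1),"turn",round(t,3),"F",s["force"].round(1),"t",round(s["time_s"],2))
E
python3 -c "
from h import *
to_tool((.6,.1,.25),.47);to_tool((.45,-.22,.25),.47)"
```

```text
tool mm [-557.9 -432.5   -1.7] turn 2.427 F [0.2 0.7 0. ] t 0.4
tool mm [-489.9 -779.3   -1.6] turn 2.427 F [0.2 0.7 0. ] t 0.4
```

Call:
jog_arm:
  targets: "1 -558 -432 0 2.43;1 -558 -432 0 2.43;1 -558 -432 0 2.43;1 -558 -432 0 2.43;1 -558 -432 0 2.43;1 -558 -432 0 2.43;1 -558 -432 0 2.43;1 -558 -432 0 2.43;1 -558 -432 0 2.43;1 -558 -432 0 2.43;1 -558 -432 0 2.43;1 -558 -432 0 2.43"

```text
time_s: 1.6
position: [0.5359, 0.182, 0.2487]
tcp_rot: [3.141, -0.001, 1.091]
force: [0.1, 0.2, -1.2]
width: 0.999
```

```bash
python3 -c "
from h import *
s=robot.get_state();print(s['position'],s['tcp_rot'],s['q'])
to_tool((.43,-.22,.22),.47)"
```

```text
[0.53585281 0.18199659 0.24872302] [ 3.14136659e+00 -1.05320763e-03  1.09102374e+00] [-0.89626122  0.32884059  0.57707903  1.85115918 -0.20882089  1.02079048
 -0.71369827]
tool mm [-405.5   91.6   28.3] turn 0.621 F [ 0.1  0.2 -1.2] t 1.6
```

Call:
jog_arm:
  targets: "1 -405 92 28 0.62;1 -405 92 28 0.62;1 -405 92 28 0.62;1 -405 92 28 0.62;1 -405 92 28 0.62;1 -405 92 28 0.62;1 -405 92 28 0.62;1 -405 92 28 0.62;1 -405 92 28 0.62;1 -405 92 28 0.62"

```text
time_s: 2.6
position: [0.4306, -0.2218, 0.2205]
tcp_rot: [3.141, 0.0, 0.471]
force: [0.5, -0.0, -0.5]
width: 0.999
```

```bash
python3 -c "
from h import *
s=robot.get_state();print(s['position'],s['tcp_rot'],s['q'])
import pickle
c=cap('wrist','w1');pickle.dump(c,open('w1.pkl','wb'))
print(proj(c,(.45,-.224,.018)))
"
```

```text
[ 0.43055513 -0.22177371  0.22053439] [3.14068247e+00 5.29076467e-05 4.70787566e-01] [-0.3892584   0.25567281  0.87194586  2.07120094 -0.24550005  0.91781783
 -0.48271399]
[288.90865327 168.81061129]
```

View pics/w1.png

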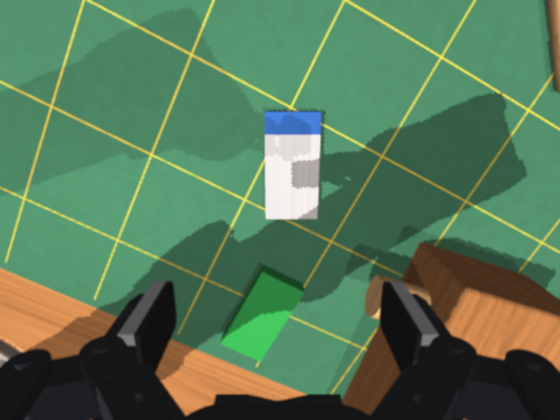

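```bash
python3 -c "
from h import *
import pickle
c=pickle.load(open('w1.pkl','rb'))
b=np.array([onz(c,p,.018)[:2] for p in((265,112),(322,112),(319,219),(265,219))]);print(b.round(4),b.mean(0))
d=b[:2].mean(0)-b[2:].mean(0);print(np.hypot(*d),np.arctan2(d[1],d[0]))
m=b.mean(0);a=np.arctan2(d[1],d[0])
for z in(.04,.08):
  for p in((425,243),(368,285),(375,318),(262,268),(302,290)):
    w=onz(c,p,z if p[0]>310 else .018)[:2]-m;print(z,p,(w@[np.cos(a),np.sin(a)]).round(4),(w@[-np.sin(a),np.cos(a)]).round(4))
"
```

```text
[[ 0.4856 -0.1816]
 [ 0.5085 -0.2267]
 [ 0.4195 -0.2729]
 [ 0.3957 -0.226 ]] [ 0.45232498 -0.22679194]
0.10028202970764488 0.46925378729858824
0.04 (425, 243) -0.0662 -0.1233
0.04 (368, 285) -0.1101 -0.0736
0.04 (375, 318) -0.1474 -0.0837
0.04 (262, 268) -0.1029 0.0299
0.04 (302, 290) -0.1283 -0.0115
0.08 (425, 243) -0.0494 -0.1053
0.08 (368, 285) -0.0877 -0.0621
0.08 (375, 318) -0.1201 -0.0709
0.08 (262, 268) -0.1029 0.0299
0.08 (302, 290) -0.1283 -0.0115
```

Call:
jog_arm:
  targets: "1 -18 14 50 0;1 -18 14 100 0;1 -18 14 150 0;1 -18 14 180 0;1 -18 14 195 0;1 -18 14 201 0;1 -18 14 201 0;-1 -18 14 201 0;-1 -18 14 201 0;-1 -18 14 201 0;-1 -18 14 201 0;-1 -18 14 201 0"

```text
time_s: 3.85
position: [0.4234, -0.2399, 0.0208]
tcp_rot: [3.14, -0.003, 0.476]
force: [-0.4, 1.3, 10.7]
width: 0.569
```

Call:
jog_arm:
  targets: "-1 0 0 0 0;-1 0 0 0 0;-1 0 0 -10 0;-1 0 0 -20 0;-1 0 0 -30 0;-1 0 0 -40 0;-1 0 0 -50 0;-1 0 0 -50 0"

```text
time_s: 4.65
position: [0.423, -0.2398, 0.0706]
tcp_rot: [3.14, -0.002, 0.477]
force: [0.7, 0.1, -8.3]
width: 0.562
```

```bash
python3 -c "
from h import *
s=robot.get_state();print(s['position'],s['tcp_rot'],s['force'],s['wrist_torque'],s['width'])
c=cap('side');d=cap('scene');w=cap('wrist')
a=cv2.resize(c['image'][130:230,310:440,::-1],None,fx=3,fy=3);b=cv2.resize(d['image'][90:190,200:330,::-1],None,fx=3,fy=3)
im=np.zeros((580,800,3),np.uint8);im[:300,:390]=a;im[:300,400:790]=b
im[300:580,:373]=cv2.resize(w['image'][:,:,::-1],(373,280));cv2.imwrite('pics/lift.png',im)
"
```

```text
[ 0.42301367 -0.23982691  0.07063406] [ 3.13992273e+00 -1.60214828e-03  4.76804192e-01] [ 0.71204495  0.10664063 -8.26446166] [-0.12306487  0.20365074  0.01537514] 0.562332540326057
```

View pics/lift.png

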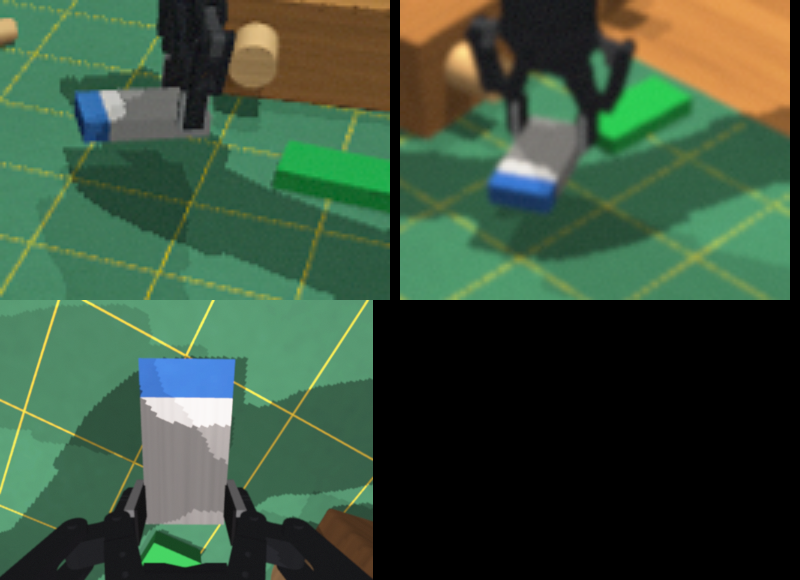

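```bash
cat >> h.py <<'E'
from scipy.optimize import least_squares
def fit(c,obs,x0):
    # obs: list of (block point, pixel); x=[x,y,z,yaw,nose_down]
    def pos(x,p): return Ro.from_euler("xyz",[0,x[4],x[3]]).apply(p)+x[:3]
    f=lambda x:np.concatenate([proj(c,pos(x,p))-q for p,q in obs])
    r=least_squares(f,x0);x=r.x
    print("block",x[:3].round(4),"yaw",x[3].round(3),"nosedown deg",np.degrees(x[4]).round(1),"rms",np.sqrt((r.fun**2).mean()).round(2),"edge",pos(x,np.array([.05,0,0])).round(4))
    return x
E
python3 - <<'E'
from h import *
import pickle
c=cap("wrist");pickle.dump(c,open("w2.pkl","wb"))
T=.018;P=np.array
fit(c,[(P([.05,.025,T]),P([209,88])),(P([.05,-.025,T]),P([353,89])),(P([.03,.025,T]),P([211,147])),(P([.03,-.025,T]),P([350,147])),(P([-.05,.025,T]),P([217,336])),(P([-.05,-.025,T]),P([336,336]))],[.4523,-.2268,.05,.47,.1])
E
```

```text
block [ 0.4508 -0.2252  0.0477] yaw 0.463 nosedown deg 1.2 rms 0.78 edge [ 0.4955 -0.2028  0.0467]
```

Call:
jog_arm:
  targets: "-1 0 0 -30 0;-1 25 -25 -50 0.06;-1 55 -55 -50 0.14;-1 85 -85 -50 0.22;-1 115 -115 -50 0.3;-1 145 -145 -50 0.38;-1 160 -160 -50 0.42;-1 167 -166 -50 0.43;-1 167 -166 -50 0.43;-1 167 -166 -50 0.43"

```text
time_s: 5.85
position: [0.4937, -0.0169, 0.1191]
tcp_rot: [3.141, 0.001, 0.046]
force: [0.2, -0.5, -7.6]
width: 0.557
```

```bash
python3 - <<'E'
from h import *
import pickle
s=robot.get_state();print(s['position'],s['tcp_rot'],s['force'],s['wrist_torque'],s['width'])
c=cap("wrist","w3");pickle.dump(c,open("w3.pkl","wb"))
E
```

```text
[ 0.49370042 -0.01691655  0.1191114 ] [3.14078416e+00 8.59044943e-04 4.56984760e-02] [ 0.23676362 -0.50438656 -7.60776191] [-0.08901057  0.28372165  0.00751096] 0.556613369913285
```

View pics/w3.png

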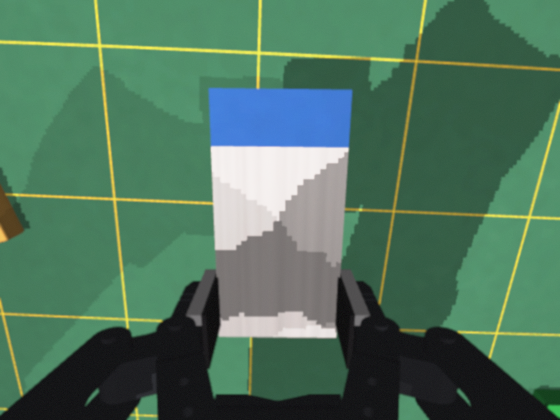

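```bash
python3 - <<'E'
from h import *
import pickle
c=pickle.load(open("w3.pkl","rb"))
print(onz(c,(280,5)),onz(c,(5,5)),onz(c,(555,5)))
for d in((.05,0,.05),(.02,0,.1),(.05,0,.1),(.04,0,.0)):
    print(d,[proj(c,np.array(p)-d).round() for p in((.656,-.085,.012),(.650,.075,.012),(.684,-.085,.012))])
E
```

```text
[ 0.62693977 -0.01278723  0.        ] [0.62056972 0.15617058 0.        ] [ 0.63589702 -0.18179627  0.        ]
(0.05, 0, 0.05) [array([377.,  55.]), array([158.,  53.]), array([382.,  13.])]
(0.02, 0, 0.1) [array([366.,  23.]), array([175.,  22.]), array([370., -14.])]
(0.05, 0, 0.1) [array([362.,  62.]), array([176.,  60.]), array([365.,  26.])]
(0.04, 0, 0.0) [array([401.,  27.]), array([130.,  25.]), array([409., -27.])]
```

Call:
jog_arm:
  targets: "-1 25 0 0 0;-1 42 0 0 0;-1 42 0 0 0;-1 42 0 0 0"

```text
time_s: 6.3
position: [0.5357, -0.0152, 0.1192]
tcp_rot: [3.141, 0.001, 0.044]
force: [-2.1, 0.5, -8.3]
width: 0.564
```

```bash
python3 - <<'E'
from h import *
import pickle
s=robot.get_state();print(s['position'],s['tcp_rot'])
c=cap("wrist","w4");pickle.dump(c,open("w4.pkl","wb"))
im=cv2.resize(c["image"][0:200,100:440,::-1],None,fx=2.35,fy=2.35,interpolation=2);print(im.shape);cv2.imwrite("pics/w4c.png",im)
E
```

```text
[ 0.53574607 -0.01516903  0.11916538] [3.14116512e+00 9.19807091e-04 4.44794865e-02]
(470, 799, 3)
```

View pics/w4c.png

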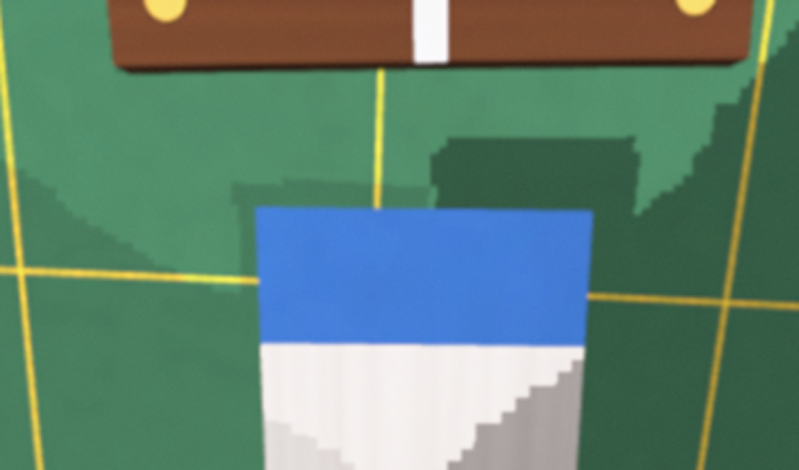

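```bash
python3 - <<'E'
from h import *
import pickle
c=pickle.load(open("w4.pkl","rb"))
L,M,R=[onz(c,p,.012) for p in((148.9,28.1),(283.4,26.8),(418.3,26))];print(L,M,R,np.hypot(*(L-R)[:2]))
d=(L-R);print("stop yaw",np.arctan2(-d[0],d[1]), "mid",(L+R)/2)
T=.018;P=np.array
fit(c,[(P([.05,.025,T]),P([208.9,88.5])),(P([.05,-.025,T]),P([352.3,90.2])),(P([.03,.025,T]),P([210.6,146.4])),(P([.03,-.025,T]),P([348.9,147.2])),(P([-.05,.025,T]),P([219,337])),(P([-.05,-.025,T]),P([337,337]))],[.57,-.015,.1,.04,.01])
E
```

```text
[0.65105067 0.0655659  0.012     ] [ 0.65498249 -0.01377142  0.012     ] [ 0.65918208 -0.09325759  0.012     ] 0.15903151590105757
stop yaw 0.05115311153386609 mid [ 0.65511638 -0.01384584  0.012     ]
block [ 0.5674 -0.0148  0.0974] yaw 0.036 nosedown deg 2.0 rms 0.36 edge [ 0.6174 -0.013   0.0957]
```

Call:
jog_arm:
  targets: "-1 0 0 20 -0.008;-1 0 0 40 -0.015;-1 0 0 60 -0.015;-1 0 0 60 -0.015;0.0 0 0 60 -0.015;0.06 0 0 60 -0.015;0.06 0 0 60 -0.015"

```text
time_s: 7.05
position: [0.5371, -0.0135, 0.0603]
tcp_rot: [-3.141, -0.002, 0.062]
force: [0.0, 0.4, -8.0]
width: 0.566
```

```bash
python3 - <<'E'
from h import *
s=robot.get_state();print(s['position'],s['force'],s['wrist_torque'],s['width'])
E
```

```text
[ 0.53706625 -0.01352444  0.06031604] [ 4.19661097e-03  3.54645763e-01 -8.04081533e+00] [-0.01106839  0.23039308  0.03996273] 0.5655442047600816
```

Call:
jog_arm:
  targets: "0.09 0 0 0 0;0.09 0 0 0 0"

```text
time_s: 7.25
position: [0.5367, -0.0133, 0.0597]
tcp_rot: [-3.141, -0.001, 0.062]
force: [-0.6, 0.5, -8.7]
width: 0.565
```

```bash
python3 - <<'E'
from h import *
s=robot.get_state();print(s['position'],s['force'],s['wrist_torque'],s['width'])
E
```

```text
[ 0.53665074 -0.01326865  0.05969698] [-0.58563086  0.49619141 -8.66427407] [-0.02510368  0.29558626 -0.00960552] 0.5647604530056894
```

Call:
jog_arm:
  targets: "0.105 0 0 0 0;0.105 0 0 0 0"

```text
time_s: 7.45
position: [0.5365, -0.0133, 0.0594]
tcp_rot: [-3.142, -0.0, 0.062]
force: [-0.2, 0.1, -7.7]
width: 0.566
```

```bash
python3 - <<'E'
from h import *
s=robot.get_state();print(s['position'],s['force'],s['wrist_torque'],s['width'])
import pickle
c=cap("wrist");im=c['image'].astype(int)
m=(im[...,2]>120)&(im[...,2]-im[...,0]>80);ys,xs=np.nonzero(m);print(xs.min(),xs.max(),ys.min(),ys.max())
E
```

```text
[ 0.53645483 -0.01333211  0.05936484] [-0.2302526   0.0540224  -7.72913394] [-0.00988496  0.26455522  0.01220757] 0.5663124283585956
208 351 88 146
```

Call:
jog_arm:
  targets: "0.118 0 0 0 0;0.118 0 0 0 0"

```text
time_s: 7.7
position: [0.5364, -0.0134, 0.0593]
tcp_rot: [3.142, 0.0, 0.062]
force: [0.7, 0.7, -8.5]
width: 0.564
```

```bash
cat > b.py <<'E'
from h import *
s=robot.get_state();print(s['position'],s['force'],s['wrist_torque'],s['width'],s['time_s'])
c=cap("wrist");im=c['image'].astype(int)
m=(im[...,2]>110)&(im[...,2]-im[...,0]>70);ys,xs=np.nonzero(m);print(xs.min(),xs.max(),ys.min(),ys.max())
E
python3 b.py
```

```text
[ 0.53638554 -0.01341258  0.05925543] [ 0.67925805  0.65777975 -8.52045044] [-0.01507327  0.34610711 -0.01758392] 0.5638712515574323 7.7
208 352 88 146
```

Call:
jog_arm:
  targets: "0.126 0 0 0 0;0.126 0 0 0 0"

```text
time_s: 7.95
position: [0.5364, -0.0134, 0.0593]
tcp_rot: [-3.142, 0.0, 0.062]
force: [0.0, -1.4, -9.1]
width: 0.564
```

```bash
python3 b.py
```

```text
[ 0.53640156 -0.01343391  0.05927863] [ 5.63517073e-03 -1.38814698e+00 -9.07476446e+00] [-0.00965528  0.28254983 -0.00743209] 0.5644264746661568 7.95
208 352 88 146
```

Call:
jog_arm:
  targets: "0.134 0 0 0 0;0.134 0 0 0 0"

```text
time_s: 8.2
position: [0.5364, -0.0134, 0.0593]
tcp_rot: [-3.142, -0.0, 0.062]
force: [0.7, 0.5, -8.3]
width: 0.567
```

```bash
python3 b.py
```

```text
[ 0.53642223 -0.01338025  0.05928605] [ 0.67706141  0.53085569 -8.25850836] [-0.02415564  0.28971522  0.01856496] 0.5674796518937095 8.2
208 352 88 146
```

Call:
jog_arm:
  targets: "0.134 0 0 15 0;0.134 0 0 25 0;0.134 0 0 25 0;0.142 0 0 25 0;0.142 0 0 25 0"

```text
time_s: 8.75
position: [0.5366, -0.0136, 0.0344]
tcp_rot: [3.141, -0.0, 0.062]
force: [-0.1, -0.5, -7.8]
width: 0.574
```

```bash
python3 b.py
```

```text
[ 0.53662461 -0.01361498  0.03436141] [-0.12476104 -0.51095995 -7.77761998] [-0.0525161   0.23723021  0.02799413] 0.573526842490233 8.75
208 352 88 146
```

Call:
jog_arm:
  targets: "0.15 0 0 0 0;0.15 0 0 0 0"

```text
time_s: 9.0
position: [0.5366, -0.0133, 0.0345]
tcp_rot: [-3.141, -0.001, 0.062]
force: [-0.5, -1.3, -7.5]
width: 0.578
```

```bash
python3 b.py
```

```text
[ 0.53661802 -0.0133309   0.03454958] [-0.45791236 -1.34179003 -7.47397213] [-0.02315553  0.285544   -0.02668857] 0.578040807230052 9.0
208 351 88 146
```

Call:
jog_arm:
  targets: "0.158 0 0 0 0;0.158 0 0 0 0"

```text
time_s: 9.25
position: [0.5368, -0.0134, 0.0346]
tcp_rot: [-3.142, -0.001, 0.062]
force: [0.7, 0.7, -5.8]
width: 0.577
```

```bash
python3 b.py
```

```text
[ 0.53680265 -0.01341878  0.03459082] [ 0.70711865  0.67779533 -5.76407258] [0.08620128 0.0678516  0.05431413] 0.576688754409337 9.25
212 343 92 145
```

Call:
jog_arm:
  targets: "0.158 0 0 -4 0;0.158 0 0 -8 0;0.158 0 0 -12 0;0.158 0 0 -12 0"

```text
time_s: 9.7
position: [0.5365, -0.0134, 0.0469]
tcp_rot: [-3.141, -0.0, 0.062]
force: [-0.5, 0.3, -5.4]
width: 0.575
```

```bash
python3 b.py
```

```text
[ 0.53653354 -0.01343736  0.04689367] [-0.49728681  0.33742769 -5.44782368] [-0.10123545  0.16273285 -0.0307157 ] 0.5747613397455994 9.7
217 337 100 148
```

Call:
jog_arm:
  targets: "0.158 0 0 -4 0;0.158 0 0 -8 0;0.158 0 0 -12 0;0.158 0 0 -14 0;0.158 0 0 -14 0;-1 0 0 -14 0;-1 0 0 -14 0;-1 0 0 -14 0"

```text
time_s: 10.55
position: [0.5362, -0.0134, 0.0603]
tcp_rot: [-3.141, 0.0, 0.062]
force: [-1.2, -0.9, -3.8]
width: 0.567
```

```bash
python3 b.py; python3 - <<'E'
from h import *
import pickle
w=cap("wrist");s=cap("side");pickle.dump(w,open("w5.pkl","wb"));pickle.dump(s,open("s5.pkl","wb"))
im=np.zeros((560,800,3),np.uint8)
im[:,:400]=cv2.resize(w['image'][0:350,155:405,::-1],None,fx=1.6,fy=1.6,interpolation=2)
p=proj(s,(.58,-.013,.03)).astype(int);print(p);y0,x0=p[1]-70,p[0]-50
im[:,400:800]=cv2.resize(s['image'][y0:y0+140,x0:x0+100,::-1],None,fx=4,fy=4,interpolation=2);print(x0,y0)
cv2.imwrite("pics/w5.png",im)
E
```

```text
[ 0.53622755 -0.01342206  0.06030305] [-1.23593838 -0.89930685 -3.7718765 ] [0.01589421 0.35439359 0.04683687] 0.5667213936126001 10.55
222 333 113 154
[272 212]
222 142
```

View pics/w5.png

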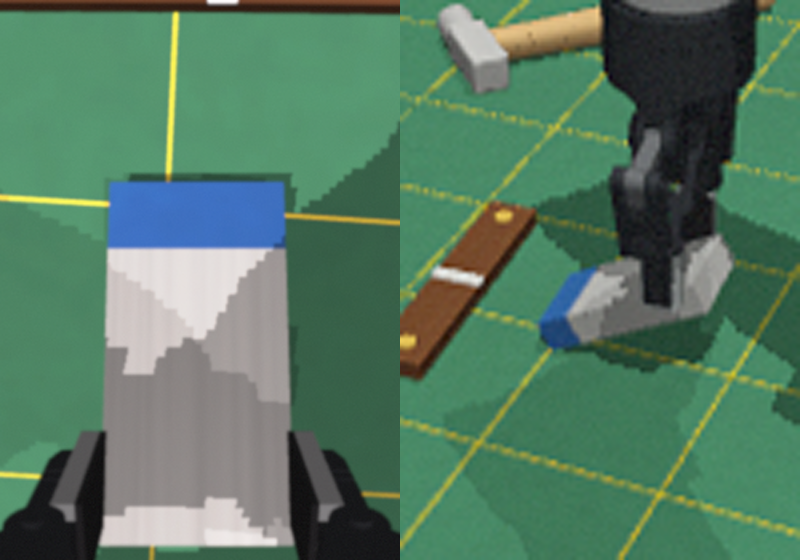

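```bash
python3 - <<'E'
from h import *
import pickle
c=pickle.load(open("w5.pkl","rb"))
T=.018;P=np.array;q=lambda x,y:P([155+x/1.6,y/1.6])
fit(c,[(P([.05,.025,T]),q(109,181)),(P([.05,-.025,T]),q(286,181)),(P([.03,.025,T]),q(107,247)),(P([.03,-.025,T]),q(287,247)),(P([-.05,.025,T]),q(103,547)),(P([-.05,-.025,T]),q(291,547))],[.57,-.015,.03,.05,.4])
print(onz(c,q(222,2),.012),onz(c,q(0,8),.012),onz(c,q(400,6),.012))
E
```

```text
block [ 0.5563 -0.0129  0.0237] yaw 0.06 nosedown deg 25.0 rms 0.68 edge [ 0.6015 -0.0101  0.0025]
[ 0.65559155 -0.0135028   0.012     ] [0.65065952 0.04649986 0.012     ] [ 0.65775517 -0.06171923  0.012     ]
```

Call:
jog_arm:
  targets: "-1 0 0 -4 0;-1 10 3 -4 0.003;-1 25 7 -4 0.006;-1 36 7 -4 0.006;-1 42 7 -4 0.006;-1 42 7 -4 0.006;-1 42 7 -4 0.006"

```text
time_s: 11.4
position: [0.5782, -0.0177, 0.0639]
tcp_rot: [-3.141, 0.001, 0.056]
force: [-0.2, 0.1, -8.4]
width: 0.563
```

```bash
python3 b.py; python3 - <<'E'
from h import *
import pickle
w=cap("wrist");s=cap("side");d=cap("scene");pickle.dump((w,s,d),open("p6.pkl","wb"))
im=np.zeros((560,800,3),np.uint8)
im[:,:400]=cv2.resize(w['image'][0:350,155:405,::-1],None,fx=1.6,fy=1.6,interpolation=2)
for i,(c,n) in enumerate(((s,"s"),(d,"d"))):
    p=proj(c,(.64,-.013,.02)).astype(int);y0,x0=p[1]-35,p[0]-50;print(n,x0,y0)
    im[i*280:i*280+280,400:800]=cv2.resize(c['image'][y0:y0+70,x0:x0+100,::-1],None,fx=4,fy=4,interpolation=2)
cv2.imwrite("pics/w6.png",im)
E
```

```text
[ 0.57815627 -0.01767828  0.06392897] [-0.17314881  0.12756238 -8.39681441] [-0.07722288  0.24747451 -0.00725837] 0.5626735880491922 11.4
223 332 115 155
s 198 175
d 200 203
```

View pics/w6.png

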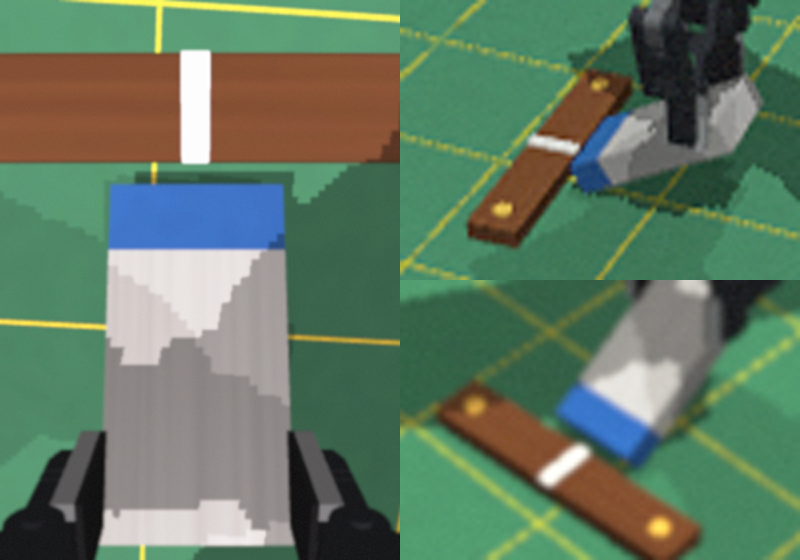

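```bash
python3 - <<'E'
from h import *
import pickle
c=pickle.load(open("p6.pkl","rb"))[0]
T=.018;P=np.array;q=lambda x,y:P([155+x/1.6,y/1.6])
x=fit(c,[(P([.05,.025,T]),q(109,184)),(P([.05,-.025,T]),q(285,184)),(P([.03,.025,T]),q(107,249)),(P([.03,-.025,T]),q(287,249)),(P([-.05,.025,T]),q(103,547)),(P([-.05,-.025,T]),q(291,547))],[.6,-.015,.03,.05,.4])
print("top edge",Ro.from_euler("xyz",[0,x[4],x[3]]).apply([.05,0,T])+x[:3])
print(onz(c,q(195.5,163),.012),onz(c,q(0,162),.012),onz(c,q(400,163),.012))
E
```

```text
block [ 0.5972 -0.0173  0.0266] yaw 0.055 nosedown deg 25.6 rms 0.67 edge [ 0.6422 -0.0148  0.005 ]
top edge [ 0.65000153 -0.01440168  0.02125237]
[ 0.65520664 -0.01367613  0.012     ] [0.65239616 0.04452307 0.012     ] [ 0.65868075 -0.07453984  0.012     ]
```

Call:
jog_arm:
  targets: "-1 4 0 0 0;-1 6.5 0 0 0;-1 6.5 0 2 0;-1 6.5 0 4 0;-1 6.5 0 5 0;-1 6.5 0 6 0;-1 6.5 0 6 0"

```text
time_s: 12.3
position: [0.5842, -0.0175, 0.0586]
tcp_rot: [-3.14, 0.002, 0.055]
force: [-6.7, 0.1, 5.0]
width: 0.558
```

```bash
python3 b.py
```

```text
[ 0.58422215 -0.01753862  0.05864957] [-6.67700285  0.12932188  4.97836156] [0.27505757 1.2223779  0.11880067] 0.5584254307709368 12.3
221 333 112 153
```

Call:
jog_arm:
  targets: "-1 1 0 0 0;-1 1 0 1 0;-1 1.5 0 1.5 0;-1 1.5 0 1.5 0"

```text
time_s: 12.75
position: [0.5836, -0.0177, 0.0573]
tcp_rot: [-3.139, 0.006, 0.055]
force: [-14.5, 1.0, 13.3]
width: 0.565
```

```bash
python3 b.py; python3 - <<'E'
from h import *
import pickle
w=cap("wrist");s=cap("side");d=cap("scene");pickle.dump((w,s,d),open("p7.pkl","wb"))
im=np.zeros((560,800,3),np.uint8)
im[:,:400]=cv2.resize(w['image'][0:350,155:405,::-1],None,fx=1.6,fy=1.6,interpolation=2)
for i,(c,n) in enumerate(((s,"s"),(d,"d"))):
    p=proj(c,(.65,-.013,.02)).astype(int);y0,x0=p[1]-28,p[0]-40;print(n,x0,y0)
    im[i*280:i*280+280,400:800]=cv2.resize(c['image'][y0:y0+56,x0:x0+80,::-1],None,fx=5,fy=5,interpolation=2)
cv2.imwrite("pics/w7.png",im)
E
```

```text
[ 0.58355287 -0.0176899   0.05731386] [-14.52608179   1.02639878  13.33371646] [0.4314655  2.65754846 0.12392363] 0.5652686901162461 12.75
221 333 111 153
s 204 181
d 207 212
```

View pics/w7.png

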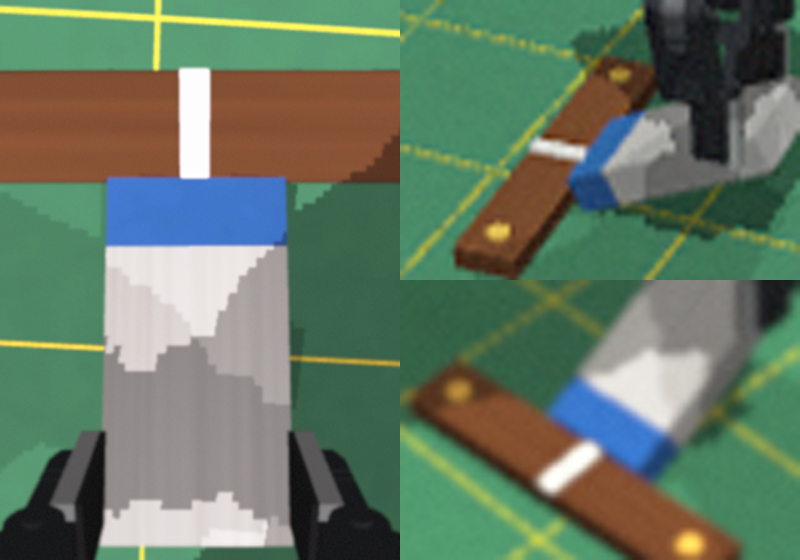

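Call:
jog_arm:
  targets: "-1 -1.5 0 -0.5 0;-1 -1.5 0 -0.7 0;-1 -1.5 0 -0.7 0;-1 -1.5 0 -0.7 0;-1 -1.5 0 -0.7 0;-1 -1.5 0 -0.7 0;-1 -1.5 0 -0.7 0;-1 -1.5 0 -0.7 0;-1 -1.5 0 -0.7 0;-1 -1.5 0 -0.7 0;-1 -1.5 0 -0.7 0;-1 -1.5 0 -0.7 0"

```text
time_s: 14.15
position: [0.5839, -0.0176, 0.0582]
tcp_rot: [-3.14, 0.002, 0.055]
force: [-9.1, -0.1, 6.9]
width: 0.563
```

```bash
python3 b.py; python3 - <<'E'
from h import *
c=cap("wrist");import pickle;pickle.dump(c,open("w8.pkl","wb"))
T=.018;P=np.array;q=lambda x,y:P([155+x/1.6,y/1.6])
fit(c,[(P([.05,.025,T]),q(107,179)),(P([.05,-.025,T]),q(286,178)),(P([.03,.025,T]),q(106,246)),(P([.03,-.025,T]),q(288,245)),(P([-.05,.025,T]),q(103,547)),(P([-.05,-.025,T]),q(291,547))],[.6,-.015,.03,.05,.4])
E
```

```text
[ 0.58393208 -0.01758871  0.05815897] [-9.12963511 -0.11433725  6.917478  ] [0.30920034 1.51472362 0.11545344] 0.5629381137593518 14.15
221 333 112 153
block [ 0.6046 -0.017   0.0223] yaw 0.057 nosedown deg 24.2 rms 0.7 edge [ 0.6502 -0.0144  0.0018]
```

Call:
jog_arm:
  targets: "0.13 -0.5 0 0 0;0.15 -0.5 0 0 0;0.15 -1 0 1 0;0.15 -1.8 0 3 0;0.15 -2.6 0 5 0;0.15 -3.5 0 7 0;0.15 -3.5 0 7 0"

```text
time_s: 14.95
position: [0.5799, -0.0179, 0.0505]
tcp_rot: [-3.14, 0.003, 0.055]
force: [-7.9, 1.1, 3.4]
width: 0.579
```

```bash
python3 b.py
```

```text
[ 0.57992389 -0.01788354  0.0504907 ] [-7.93543634  1.08786534  3.43164244] [0.12762155 1.43190016 0.03731501] 0.5786284188249184 14.95
218 336 107 152
```

Call:
jog_arm:
  targets: "0.15 -1 0 2 0;0.15 -1.6 0 4 0;0.15 -2.2 0 6 0;0.15 -2.8 0 8 0;0.15 -3.3 0 10 0;0.15 -3.8 0 12 0;0.15 -3.8 0 12 0"

```text
time_s: 15.7
position: [0.5766, -0.0182, 0.0384]
tcp_rot: [-3.141, 0.002, 0.055]
force: [-5.0, -0.8, -0.0]
width: 0.575
```

```bash
python3 b.py
```

```text
[ 0.57660278 -0.01821654  0.0384329 ] [-5.03192433 -0.79288082 -0.00817207] [0.06817863 1.10506341 0.02184112] 0.5750593467455462 15.7
213 341 101 152
```

Call:
jog_arm:
  targets: "0.15 -0.5 0 2 0;0.15 -0.9 0 4 0;0.15 -1.2 0 6 0;0.15 -1.5 0 8 0;0.15 -1.5 0 8 0"

```text
time_s: 16.25
position: [0.5753, -0.0183, 0.0304]
tcp_rot: [-3.141, 0.002, 0.055]
force: [-4.8, 0.5, 0.2]
width: 0.574
```

```bash
python3 b.py; python3 - <<'E'
from h import *
import pickle
w=cap("wrist");s=cap("side");d=cap("scene");pickle.dump((w,s,d),open("p9.pkl","wb"))
im=np.zeros((560,800,3),np.uint8)
im[:,:400]=cv2.resize(w['image'][0:350,155:405,::-1],None,fx=1.6,fy=1.6,interpolation=2)
for i,(c,n) in enumerate(((s,"s"),(d,"d"))):
    p=proj(c,(.63,-.013,.02)).astype(int);y0,x0=p[1]-28,p[0]-40;print(n,x0,y0)
    im[i*280:i*280+280,400:800]=cv2.resize(c['image'][y0:y0+56,x0:x0+80,::-1],None,fx=5,fy=5,interpolation=2)
cv2.imwrite("pics/w9.png",im)
E
```

```text
[ 0.57533874 -0.01831037  0.03042444] [-4.81318845  0.53481716  0.1981806 ] [ 0.02682675  0.95727301 -0.00839267] 0.57419883015029 16.25
209 345 99 153
s 212 183
d 214 207
```

View pics/w9.png

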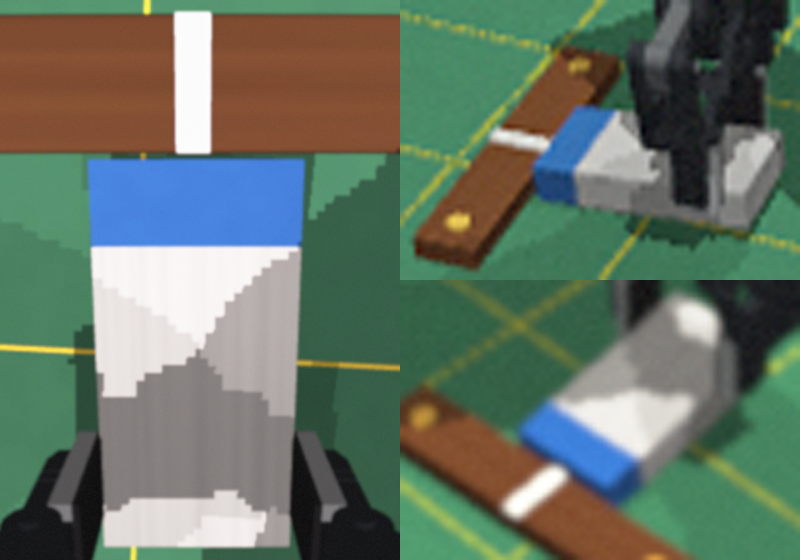

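```bash
python3 - <<'E'
from h import *
import pickle
c=pickle.load(open("p9.pkl","rb"))[0]
T=.018;P=np.array;q=lambda x,y:P([155+x/1.6,y/1.6])
x=fit(c,[(P([.05,.025,T]),q(88.5,160)),(P([.05,-.025,T]),q(305.5,159)),(P([.03,.025,T]),q(91,247)),(P([.03,-.025,T]),q(302,246)),(P([-.05,.025,T]),q(103,547)),(P([-.05,-.025,T]),q(291,547))],[.6,-.015,.0,.05,.1])
print(onz(c,q(193,154),.012),onz(c,q(0,153),.012),onz(c,q(400,153),.012))
E
```

```text
block [ 0.6027 -0.0174  0.0051] yaw 0.056 nosedown deg 5.4 rms 0.42 edge [ 6.524e-01 -1.460e-02  5.000e-04]
[ 0.65506777 -0.01360225  0.012     ] [0.65286112 0.03281545 0.012     ] [ 0.6581094  -0.06332831  0.012     ]
```

Call:
jog_arm:
  targets: "0.15 -0.3 0 2 0;0.15 -0.5 0 4 0;0.15 -0.6 0 5.5 0;0.15 -0.7 0 7 0;0.15 -0.7 0 7 0"

```text
time_s: 16.95
position: [0.5748, -0.0184, 0.0237]
tcp_rot: [-3.141, 0.002, 0.055]
force: [-5.1, -0.1, -0.0]
width: 0.574
```

```bash
python3 b.py
```

```text
[ 0.57476926 -0.01836227  0.02365958] [-5.08513737 -0.13329999 -0.01346512] [0.03064352 0.97056893 0.04618659] 0.5743642289848986 16.95
206 349 99 155
```

Call:
jog_arm:
  targets: "0.15 0 0 0.7 0;0.15 0 0 0.7 0"

```text
time_s: 17.2
position: [0.5748, -0.0184, 0.0236]
tcp_rot: [-3.14, 0.002, 0.055]
force: [-8.2, 1.1, 7.2]
width: 0.577
```

Call:
jog_arm:
  targets: "0.15 0 0 0.8 0;0.15 0 0 0.8 0"

```text
time_s: 17.4
position: [0.5748, -0.0184, 0.0235]
tcp_rot: [-3.14, 0.001, 0.055]
force: [-10.4, 0.5, 16.5]
width: 0.577
```

```bash
python3 b.py; python3 - <<'E'
from h import *
import pickle
c=cap("wrist","w10");pickle.dump(c,open("w10.pkl","wb"))
im=cv2.resize(c['image'][0:350,155:405,::-1],None,fx=1.6,fy=1.6,interpolation=2)
im=c['image'].astype(int)
# detect block edges per row: front row of blue, blue/steel row, rear row along centre
for col in (225,240,280,320,335):
    b=(im[:,col,2]-im[:,col,0]>70)&(im[:,col,2]>110);r=np.nonzero(b)[0]
    g=np.nonzero((abs(im[:,col,1]-im[:,col,0])<30)&(im[:,col].sum(1)>200))[0];g=g[(g>r.max())&(g<370)]
    print(col,r.min(),r.max()+1,g.max()+1)
for row in(105,150):
    b=np.nonzero(im[row,:,2]-im[row,:,0]>70)[0];print(row,b.min(),b.max()+1)
E
```

```text
[ 0.57483003 -0.01837232  0.02353078] [-10.39116875   0.48222998  16.47633739] [0.29857448 2.03026898 0.09587423] 0.577492625072147 17.4
206 349 99 156
225 99 157 340
240 100 157 340
280 99 156 340
320 99 156 341
335 99 156 340
105 206 349
150 209 347
```

```bash
python3 - <<'E'
from h import *
import pickle
c=pickle.load(open("w10.pkl","rb"))
T=.018;P=np.array
x=fit(c,[(P([.05,.025,T]),P([205.5,99])),(P([.05,-.025,T]),P([349,98.5])),(P([.03,.025,T]),P([208.5,156.5])),(P([.03,-.025,T]),P([347,156])),(P([-.05,.025,T]),P([219,340])),(P([-.05,-.025,T]),P([337,340]))],[.6,-.015,.0,.05,.1])
E
```

```text
block [ 0.6039 -0.0172  0.0016] yaw 0.057 nosedown deg -0.1 rms 0.7 edge [ 0.6538 -0.0144  0.0017]
```

Call:
jog_arm:
  targets: "0.15 -0.5 0 -1.3 0;0.15 -0.5 0 -1.3 0;0.25 -0.5 0 -1.3 0;0.5 -0.5 0 -1.3 0;0.8 -0.5 0 -1.3 0;0.9 -0.5 0 -1.3 0;0.9 -0.5 0 -1.3 0;0.9 -0.5 0 -20 0;0.9 -0.5 0 -50 0;0.9 -0.5 0 -90 0;0.9 -0.5 0 -120 0;0.9 -0.5 0 -120 0"

```text
time_s: 18.7
position: [0.5779, -0.0186, 0.1459]
tcp_rot: [-3.141, -0.007, 0.055]
force: [0.5, -0.5, 0.1]
width: 0.953
```

```bash
python3 b.py; python3 - <<'E'
from h import *
import pickle
w=cap("wrist");pickle.dump(w,open("w11.pkl","wb"))
im=cv2.resize(w['image'][0:350,100:460,::-1],None,fx=1.65,fy=1.65,interpolation=2);print(im.shape)
cv2.imwrite("pics/w11.png",im)
E
```

```text
[ 0.57786983 -0.01855124  0.14585558] [ 0.51072916 -0.50653659  0.12808595] [ 0.05903759 -0.04374538  0.0408817 ] 0.9533811171791515 18.7
240 314 104 133
(578, 594, 3)
```

View pics/w11.png

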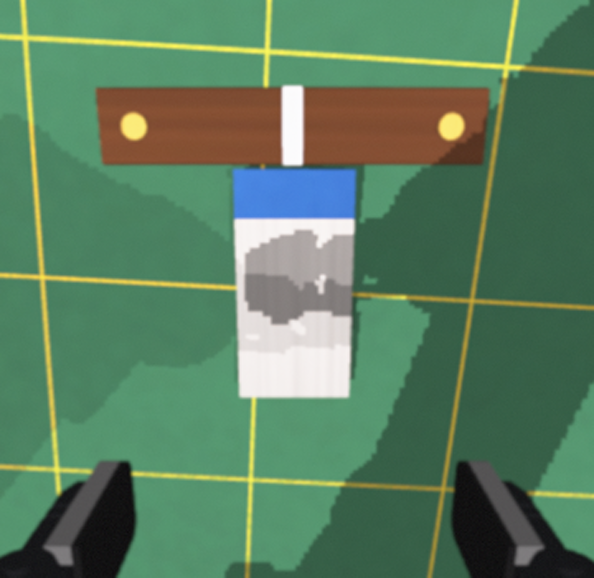

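```bash
python3 - <<'E'
from h import *
import pickle
c=pickle.load(open("w11.pkl","rb"));q=lambda x,y:(100+x/1.65,y/1.65)
L,R,M=[onz(c,q(*p),.012) for p in((103,164.5),(484,164),(292,164.5))]
b=np.array([onz(c,q(*p),.018) for p in((232.5,169.5),(356,169),(350,397),(239,398))])
n=np.arctan2(-(L-R)[0],(L-R)[1]);e=b[:2].mean(0);d=e-b[2:].mean(0)
N=np.array([np.cos(n),np.sin(n),0]);Tn=np.array([-np.sin(n),np.cos(n),0])
print("stop yaw",n,"block yaw",np.arctan2(d[1],d[0]),np.hypot(*d[:2]),"front edge yaw",np.arctan2(-(b[0]-b[1])[0],(b[0]-b[1])[1]))
print("gap mm",(M-e)@N*1e3,"lateral mm",(e-M)@Tn*1e3)
E
```

```text
stop yaw 0.0565331238556526 block yaw 0.057002051777163144 0.1005608147516242 front edge yaw 0.059177393479689526
gap mm 1.8416878874723102 lateral mm -0.9280927590939424
```

Flat, square to within 0.3°, with a gap of about 2 mm and 0.9 mm off centre. The gripper is clear of everything, so I'm handing in.

```bash
python3 -c "
from h import *
print(robot.finish_job(), robot.get_state()['time_s'])"
```

```text
the job is handed in; nothing more can be done
the job is handed in; nothing more can be done
```

The steel block with the blue end now lies flat against the larger stop. I let it go and handed the job in at about 19 s.

**What I did:** I gripped the block behind its middle and carried it to in front of the stop. I loosened the grip so the blue end sank to the mat, then raised the gripper, with the blue end dragging, until the block tilted about 25°. I gripped it firmly again and set its bottom edge on the mat with the blue face touching the stop. I paused about 1.2 s, then lowered it by stages with a light grip and let go once it was flat.

**Last checks (wrist camera, after letting go):**
- **Square:** the block is within about 0.3° of the stop.
- **Gap:** about 2 mm to the stop face.
- **Centring:** about 0.9 mm off the white mark.
- **Gripper:** clear of the block, with the force on the tool near zero.

**What was not exact:**
- While tilted, the leaning blue face touched the stop's top edge, so the bottom edge could get no closer than about 5 mm.
- I let that edge creep about 3.5 mm towards the stop as the block came down, so it was not a pure pivot.
- The blue edge touched the mat about 5 cm short of the stop while I was setting the tilt. I lifted it again before placing it.
- I never reached for the brass block, but I did not check its position again at the end.

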